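# Run the kit tote to the end stop and tip its fasteners into one corner

### The arm

A 6-joint arm with a two-finger parallel gripper is mounted at the origin on the work surface. World frame = base frame: x ahead of the robot, y to its left, z up, the work surface at z = 0. Lengths are in m, angles in rad, forces in N, time in s.
With the tool pointing down it reaches from about 0.35 to 0.8 m from the base axis. Payload 7.3 kg.
Tool frame: the origin (TCP) lies at the centre of the arm's flange, where the gripper is bolted on; the fingertips stand 173 mm ahead of it and the grasp point (between the pads) lies 155 mm ahead of it; z points along the fingers, y is the direction in which the jaws open and shut (so a half turn about z gives the same grasp; the last joint's range is limited). The gripper opens to 85 mm and grips with 20 to 120 N. Pads are 22 mm wide; open, the fingers measure 114 mm over their backs; the gripper's body (76 mm by 85 mm) begins 54 mm behind the grasp point. The pads swing forward as they close: fully open they stand 13 mm farther back than shut.
Start: joints at [0.958, 0.342, 1.524, -0, 1.275, -0.146], TCP at [0.236, 0.469, 0.405] pointing down, gripper open.
Joint ranges: [-2.53, 2.53], [-0.77, 2.02], [0.04, 2.7], [-1, 4.14], [0.28, 2.66], [-3.11, 3.11]. Speed limits (rad/s): [2.57, 2.57, 3.14, 3.14, 3.14, 3.14].

### API

Orientations are given as a unit quaternion [x, y, z, w].
In Python, from workcell import monitor, vision, env gives the robot as it stands.
- The arm moves only by the tool apply_moves, never from a script. Its argument "series" is a list that holds one entry, the list of rows, each a list of 7 numbers: the closure, from 0 (fully open) to 1 (shut), then the shift along the tool's x, y, z in cm, then the turn, a rotation vector about the tool's x, y, z in rad. A call has 1 to 20 rows; each row is the pose to reach, as a shift and turn from the pose commanded when the call began, along the tool's axes at that moment; what a row does not reach only later rows make up. A row lasts 1/8 s, in which the tool goes at most 62.5 mm and 10.7 degrees, less where a joint would pass 70% of its speed; a pose out of reach is approached as far as the arm can. A call with a gripper value outside its range is refused whole. The fingers move at their own pace and stop on an object; the grip force is fixed at half the most. Time passes only in rows, so rows that repeat a pose let the fingers close. It gives the time, the measured TCP pose, the force and the opening at its end, in the units of the state.
- monitor.read_state(): the state, without advancing time (a new reading comes with each control period).
- vision.snapshot(name): name is "scene" or "top" or "wrist"; returns (picture, depth): 384x512x3 uint8, blue, green, red; 384x512 float32, m along the optical axis (not along the pixel's ray), 0 where there is no reading.
- vision.get_calibration(name): a dict with "mtx" (3x3 intrinsics, pixels), "camera_from_world" (4x4, takes a point from world to camera coordinates); the wrist camera has in their place "T_tool_cam" (4x4, takes a point from camera to tool coordinates, whose origin is the TCP and whose axes are the flange's). Camera axes: x right, y up, looking along -z (the intrinsics and any distortion apply to the point x, -y, -z); pixel columns grow to the right and rows downward; lengths in m; the calibration is good to about 2 mm. A picture is of the moment at which its call begins: read the wrist's pose just before it. get_calibration takes no time and is no camera call.
- env.finish_job(): hands the job in, once; it reports no verdict.
The state is a dict: "time": time; "q": joint angles; "qvel": joint speeds; "effort": joint torques, N m; "ee_pos": TCP position; "eef_rot": TCP orientation; "ft_force": force on the tool from outside, world axes, zero at the start; "ft_torque": the same for the moment, N m; "grip_width": finger opening in m.
Only numpy, scipy, OpenCV 4.12 (cv2) and the standard library are available. Lean on these libraries where they do the work, as an engineer would, in place of code of your own. Each camera call takes 0.05 s, during which the arm holds its last target.

### The job

Slide the carriage with the blue kit tote along its rail to the left until it is fully home against the red stop, with the tote still flat in its seat. Then grip the tote and tip it up on its near left bottom corner (nearest to you, towards the stop), keeping that corner in its place on the carriage and the carriage home, until all the bolts and nuts have slid together into that corner; spill none and leave everything else on the bench as it is. Finish while still holding the tote steady in that clearly tilted position in the gripper, so that the packer can scoop the fasteners out.

Things in the scene. Friction and masses are not known exactly. Their poses are not given: they have to be found in the camera images.
- carriage (a joint): travel of the carriage from its start at the right, m: 0 at the start, 0.240 fully home against the stop (block with red plate and rubber bumpers, clamped on the rail to the left); friction 3 N, stays where left. Plate 176 x 340 mm, top 37 mm above the bench, with a seat for the tote: a 10 mm high lip round the tote's foot, 3 mm of play each side
- rail: fixed rail, aluminium base 100 x 730 mm with two steel shafts, turned by up to 0.14 rad. Origin on the bench (z = 0), on the rail's middle line, 150 mm from its right end; x across the rail away from the robot, y along it to the left, towards the stop, the way the carriage value grows
- carriage_knob (a point): centre of the carriage's black knob, an upright cylinder 26 mm across and 38 mm high on a 12 mm stalk at the carriage's left end; it is 105 mm above the bench, with its top at 124 mm. The tote's rim is 75 mm away from its axis. Axes as the rail's.
- seat_corner (a point): the near left inside corner of the tote seat, on the carriage plate (37 mm above the bench). Axes as the rail's.
- tote: blue open tote, 0.34 kg (0.27 to 0.44), load 0.12 kg. Origin at the centre of its underside; x away from the robot, y left along the rail, z up. Foot 154 (x) x 224 (y) mm, height 85, walls and floor 4 mm. Its rim, the top 20 mm of the wall, is 12 mm thick and 170 x 240 mm outside; rim top 122 mm above the bench when seated. Steel slides on it with friction 0.16 to 0.24
- tote_mid (a point): centre of the tote, half-way up: 42.5 mm above the centre of its underside; axes as the tote's.
- tote_right_rim (a point): middle of the rim of the tote's right (-y) short wall: centred in the 12 mm rim thickness and half-way up the 20 mm skirt, 10 mm below the rim's top; axes as the tote's. The rim can be pinched anywhere along this wall (73 mm to either side of this point inside).
- tote_corner (a point): the near left corner of the tote's inner floor (tote x = -73, y = +108, z = 4 mm), where the fasteners shall gather; axes as the tote's.
- tote_low (a point): the near left corner of the tote's underside (tote x = -77, y = +112, z = 0 mm), on which it is tipped; seated, it lies about 3 mm in x and y from seat_corner; axes as the tote's.
- bolt0: loose zinc hex bolt lying in the tote: 36 mm long, shank 10 mm, head 17 mm, 31 g; origin at its middle, x along the shank away from the head
- nut0: loose zinc hex nut lying in the tote: 17 mm across flats, 8.4 mm high, 12 g; origin at its middle, z along its axis
- bolt1: loose zinc hex bolt lying in the tote: 36 mm long, shank 10 mm, head 17 mm, 31 g; origin at its middle, x along the shank away from the head
- nut1: loose zinc hex nut lying in the tote: 17 mm across flats, 8.4 mm high, 12 g; origin at its middle, z along its axis
- bolt2: loose zinc hex bolt lying in the tote: 36 mm long, shank 10 mm, head 17 mm, 31 g; origin at its middle, x along the shank away from the head
- screwdriver: bystander, to be left alone: screwdriver about 200 mm long, lying near the robot's side of the rail
- tape_roll: bystander, to be left alone: flat roll of brown tape, 100 mm across, 24 mm high, lying beyond the rail
- bowl: bystander, to be left alone: empty white plastic bowl, 120 mm across, 55 mm high, beyond the rail
- carton_small: bystander, to be left alone: small closed cardboard box 70 x 110 x 50 mm, on the robot's side of the rail's left end
- jar: bystander, to be left alone: clear jar with a black cap, 60 mm across, 75 mm high, beyond the rail's left end
- marker: bystander, to be left alone: white marker pen with a red cap, 123 mm long, 18 mm thick, on the robot's side of the rail

How it is judged:
On the way:
1. the carriage is home against the stop with the tote flat in its seat (value of joint carriage above 0.232 m and angle between tote's own z axis and vertical below 0.08 rad and distance between tote_low and seat_corner below 0.015 m), for 0.2 s.
At the end, for the whole second after the job is handed in: Carriage within 8 mm of the stop; tote held still by the gripper (over 2 N), tilted 0.25 to 0.87 rad, its near left bottom corner within 30 mm of the seat's; every bolt and nut at rest in the tote within 110 mm of that inner floor corner; bystanders within 30 mm of their start (value of joint carriage above 0.232 m and angle between tote's own z axis and vertical between 0.25 and 0.87 rad and distance between tote_low and seat_corner below 0.03 m and contact force between the fingers and tote above 2 N and linear speed of tote below 0.03 m/s and angular speed of tote below 0.15 rad/s and distance between each of bolt0, bolt1, bolt2, nut0, nut1 and tote_corner below 0.11 m and x of each of bolt0, bolt1, bolt2, nut0, nut1 in the frame of tote above -0.077 m and y of each of bolt0, bolt1, bolt2, nut0, nut1 in the frame of tote below 0.112 m and z of bolt0 in the frame of tote between 0 and 0.085 m and linear speed of each of bolt0, bolt1, bolt2, nut0, nut1 below 0.05 m/s and z of bolt1 in the frame of tote between 0 and 0.085 m and z of bolt2 in the frame of tote between 0 and 0.085 m and z of nut0 in the frame of tote between 0 and 0.085 m and z of nut1 in the frame of tote between 0 and 0.085 m and distance of each of screwdriver, tape_roll, bowl, carton_small, jar, marker from where it was at the start of the episode below 0.03 m); the arm keeps its last pose, push and grip.
It fails at once if a bolt or nut goes over the tote's rim (z of any of bolt0, bolt1, bolt2, nut0, nut1 in the frame of tote above 0.095 m).
It fails at once if a bystander is pushed away by more than 40 mm (distance of any of screwdriver, tape_roll, bowl, carton_small, jar, marker from where it was at the start of the episode above 0.04 m).
It also fails if it takes over 58 s, if anything falls off the work surface, if the arm or the gripper's body presses on something with over 40 N, if the wrist force passes 120 N, or if a joint passes its speed limit or range.

## Working session

There is one attempt and no reset: what is moved stays moved. The work goes in short steps, Python scripts to look and compute and a tool call to move; the robot and the scene stay as the last step left them, time stands still between calls to the robot, and variables do not carry over. Pictures are saved under pics/ and viewed, and the job is handed in when it is done.

Besides the shell and the picture viewer there is one more tool, called after "Request:" by a JSON object that holds its "fn" and its "kwargs". apply_moves: Moves the arm, as the interface text tells. Its arguments: {"type":"object","properties":{"series":{"type":"array"}},"required":["series"]}

```bash
ls; mkdir -p pics
python3 - <<'E'
from workcell import monitor, vision, env
import cv2
s=monitor.read_state()
for k,v in s.items(): print(k,v)
for n in ("scene","top"):
    im,d=vision.snapshot(n); cv2.imwrite(f"pics/{n}0.png",im)
    import numpy as np
    np.save(f"pics/{n}0d.npy",d)
for n in ("scene","top","wrist"):
    print(n,vision.get_calibration(n))
E
```

```text
pics
time 0.0
q [ 9.57966153e-01  3.42741860e-01  1.52500813e+00 -4.18055946e-06
  1.27537076e+00 -1.45997690e-01]
qvel [-3.67697683e-05  1.11470139e-04 -1.15997049e-03 -1.13499099e-03
 -1.65798692e-03  5.44662560e-04]
effort [ 1.91080544e-03 -4.33649719e+01 -2.46023011e+01  9.43642613e-05
  7.57304253e-03 -6.99781054e-06]
ee_pos [0.23618802 0.46873061 0.40401891]
eef_rot [ 2.31301806e-01  9.72881746e-01 -7.10450702e-04 -2.81128035e-04]
ft_force [ 0.93476866 -0.4090358  -0.34843578]
ft_torque [0.03544702 0.02634484 0.0303103 ]
grip_width 0.08558469701987759
scene {'mtx': array([[355.68322169,   0.        , 252.61757522],
       [  0.        , 355.68322169, 189.29116969],
       [  0.        ,   0.        ,   1.        ]]), 'camera_from_world': array([[ 0.51676992,  0.85596431,  0.01655124, -0.28414036],
       [-0.66573523,  0.38961772,  0.63639189,  0.28720306],
       [ 0.53828009, -0.33988693,  0.77118832, -1.27826698],
       [ 0.        ,  0.        ,  0.        ,  1.        ]])}
top {'mtx': array([[350.24611348,   0.        , 261.28311652],
       [  0.        , 350.24611348, 1
[... 158 characters left out ...]
0.99894438, -0.02112982,  0.04078805, -0.51821821],
       [-0.04086423, -0.00318573,  0.99915963, -0.92153735],
       [ 0.        ,  0.        ,  0.        ,  1.        ]])}
wrist {'mtx': array([[330.93039039,   0.        , 256.52920697],
       [  0.        , 330.93039039, 189.91907879],
       [  0.        ,   0.        ,   1.        ]]), 'T_tool_cam': array([[ 1.92304823e-04,  9.58246574e-01,  2.85943117e-01,
         7.18818022e-02],
       [ 9.99999981e-01, -1.92802645e-04, -2.64120517e-05,
         4.04752894e-04],
       [ 2.98213313e-05,  2.85943116e-01, -9.58246593e-01,
         3.17121894e-02],
       [ 0.00000000e+00,  0.00000000e+00,  0.00000000e+00,
         1.00000000e+00]])}
```

View pics/scene0.png

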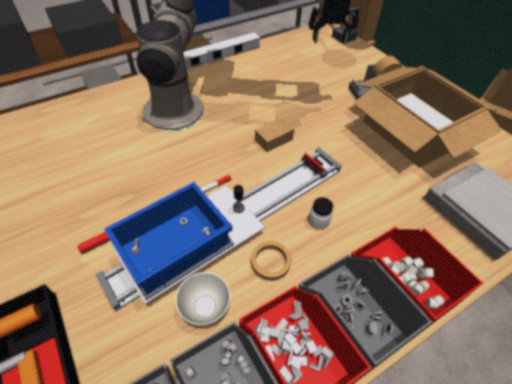

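View pics/top0.png

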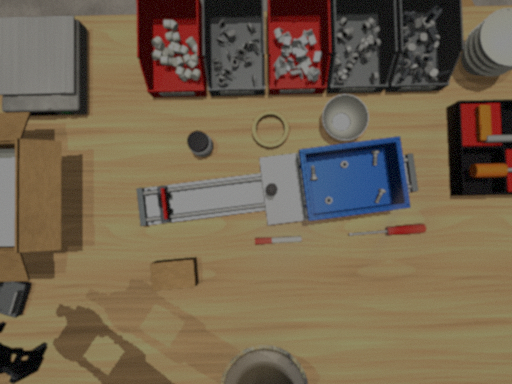

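```bash
cat > h.py <<'E'
import numpy as np, cv2
from workcell import vision
def ray(n,uv,z,T=None):
    c=vision.get_calibration(n);K=c["mtx"]
    M=np.linalg.inv(c["camera_from_world"]) if T is None else T@c["T_tool_cam"]
    uv=np.atleast_2d(uv).astype(float)
    d=np.c_[(uv[:,0]-K[0,2])/K[0,0],-(uv[:,1]-K[1,2])/K[1,1],-np.ones(len(uv))]@M[:3,:3].T
    o=M[:3,3]; t=(z-o[2])/d[:,2]
    return o+d*t[:,None]
def comps(m,amin=30):
    n,l,s,c=cv2.connectedComponentsWithStats(m.astype(np.uint8))
    return [(i,s[i],c[i],l==i) for i in range(1,n) if s[i][4]>=amin]
E
python3 - <<'E'
from h import *
im=cv2.imread("pics/top0.png");d=np.load("pics/top0d.npy")
hsv=cv2.cvtColor(im,cv2.COLOR_BGR2HSV)
b=cv2.inRange(hsv,(100,120,60),(130,255,255))
for i,s,c,m in comps(b,500):
    cs,_=cv2.findContours(m.astype(np.uint8),0,1)
    k=max(cs,key=cv2.contourArea); r=cv2.minAreaRect(k); bx=cv2.boxPoints(r)
    p=ray("top",bx,.122); print(s,r,bx,p,p.mean(0))
    for a in range(4): e=p[(a+1)%4]-p[a]; print(np.linalg.norm(e),np.degrees(np.arctan2(e[1],e[0])))
x=im[170:215,255:300]
g=(hsv[:,:,2]<70).astype(np.uint8);g2=np.zeros_like(g);g2[175:205,258:288]=g[175:205,258:288]
for i,s,c,m in comps(g2,10): print("knob",s,c,ray("top",c,.124), np.median(d[m]))
r=(cv2.inRange(hsv,(0,120,60),(8,255,255))|cv2.inRange(hsv,(172,120,60),(180,255,255)))
for i,s,c,m in comps(r,15): 
    if 120<c[0]<450 and c[1]>140: print("red",s,c,ray("top",c,.04))
cv2.imwrite("pics/c0.png",cv2.resize(im[125:245,125:430],None,fx=2.6,fy=2.6,interpolation=cv2.INTER_CUBIC))
E
```

```text
[ 300  137  109   83 5813] ((353.75115966796875, 178.13320922851562), (71.43448638916016, 101.8982162475586), 82.40535736083984) [[298.52847 149.4629 ]
 [399.5328  135.99565]
 [408.97385 206.80351]
 [307.9695  220.27077]] [[ 0.61357927 -0.09595554  0.122     ]
 [ 0.64032129 -0.33444607  0.122     ]
 [ 0.47335318 -0.35027921  0.122     ]
 [ 0.4469008  -0.11376914  0.122     ]] [ 0.54353863 -0.22361249  0.122     ]
0.2399851447697247 -83.60213019644992
0.16771713868335206 -174.5829926028281
0.23798474758854396 96.38170332988967
0.16762767460207698 6.100277136970584
knob [266 185  10  10  79] [270.84810127 189.5443038 ] [[ 0.52042732 -0.02868714  0.124     ]] 0.81916994
red [160 188   8  31 140] [163.76428571 202.91428571] [[0.49592351 0.24590684 0.04      ]]
red [387 224  39  11 298] [405.98657718 229.12416107] [[ 0.4157286  -0.37461305  0.04      ]]
red [255 238  16   6  88] [262.31818182 240.38636364] [[ 0.39459791 -0.00599346  0.04      ]]
```

View pics/c0.png

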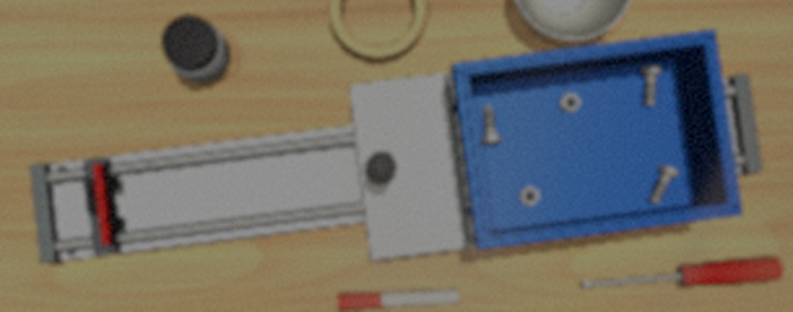

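```bash
cat >> h.py <<'E'
from scipy.spatial.transform import Rotation as R
from workcell import monitor
def pose():
    s=monitor.read_state(); return np.array(s["ee_pos"]),R.from_quat(s["eef_rot"])
def down(jaw,tilt=None):
    # z down, y at world angle jaw (rad)
    y=np.array([np.cos(jaw),np.sin(jaw),0]);z=np.array([0,0,-1.]);x=np.cross(y,z)
    return R.from_matrix(np.c_[x,y,z])
def rel(p,r,base=None):
    p0,r0=base or pose()
    return np.round(r0.inv().apply(np.array(p)-p0)*100,2),np.round((r0.inv()*r).as_rotvec(),3)
E
python3 - <<'E'
from h import *
r=down(np.radians(6.4))
print(rel([.5254,-.0724,.33],r),rel([.5254,-.0724,.268],r))
E
```

```text
(array([-50.18, -35.3 ,   7.45]), array([-0.001,  0.001,  0.992])) (array([-50.18, -35.29,  13.65]), array([-0.001,  0.001,  0.992]))
```

Request:
{"fn": "apply_moves", "kwargs": {"series": [[[1,-50.2,-35.3,7.4,0,0,0.99],[1,-50.2,-35.3,7.4,0,0,0.99],[1,-50.2,-35.3,7.4,0,0,0.99],[1,-50.2,-35.3,7.4,0,0,0.99],[1,-50.2,-35.3,7.4,0,0,0.99],[1,-50.2,-35.3,7.4,0,0,0.99],[1,-50.2,-35.3,7.4,0,0,0.99],[1,-50.2,-35.3,7.4,0,0,0.99],[1,-50.2,-35.3,7.4,0,0,0.99],[1,-50.2,-35.3,7.4,0,0,0.99],[1,-50.2,-35.3,7.4,0,0,0.99],[1,-50.2,-35.3,7.4,0,0,0.99],[1,-50.2,-35.3,7.4,0,0,0.99],[1,-50.2,-35.3,7.4,0,0,0.99]]]}}

```text
time: 1.85
ee_pos: [0.5254, -0.0712, 0.3311]
eef_rot: [0.665, 0.747, 0.0, 0.0]
ft_force: [0.3, 0.2, 0.0]
grip_width: -0.0
```

Run:
```python
from h import *
p,r=pose()
im,d=vision.snapshot("wrist"); cv2.imwrite("pics/w1.png",im)
T=np.eye(4);T[:3,:3]=r.as_matrix();T[:3,3]=p; np.savez("pics/w1.npz",T=T,d=d)
im,d=vision.snapshot("top"); cv2.imwrite("pics/t1.png",im)
print(p,r.as_matrix()[:,1])
```

```text
[ 0.52540208 -0.07118004  0.33107207] [9.93314219e-01 1.15441408e-01 3.77696590e-04]
```

View pics/w1.png

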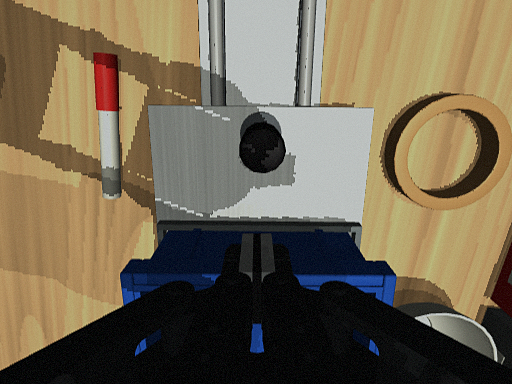

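View pics/t1.png

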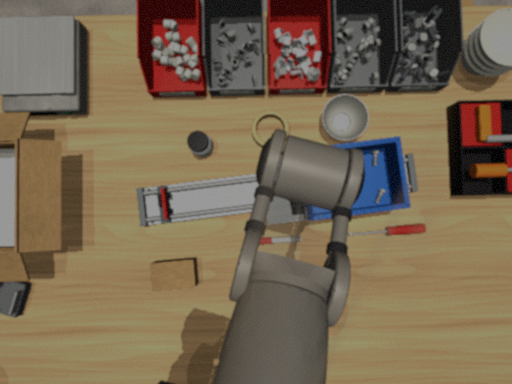

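Run:
```python
from h import *
T=np.load("pics/w1.npz")["T"]
k=ray("wrist",[[262,150]],.124,T); print("knob",k)
# tips: project points
e=ray("wrist",[[121,263],[396,263]],.122,T); print(e,e.mean(0),np.linalg.norm(e[1]-e[0]))
v=e[1]-e[0];print(np.degrees(np.arctan2(v[1],v[0])))
s=ray("wrist",[[212,10],[221,100],[306,10],[303,100],[148,107],[374,107]],.037,T);print(s)
u=np.array([-.112,.9937]);p=T[:2,3];print((k[0,:2]-p)@u, (e.mean(0)[:2]-p)@u,(k[0,:2]-p)@np.array([.9937,.112]))
```

```text
knob [[ 0.52448501 -0.0284502   0.124     ]]
[[ 0.44888267 -0.10623544  0.122     ]
 [ 0.61246093 -0.08717652  0.122     ]] [ 0.5306718  -0.09670598  0.122     ] 0.1646848157227233
6.645714745935518
[[ 4.80206894e-01  5.24007129e-02  3.70000000e-02]
 [ 4.91833247e-01 -8.50438373e-03  3.70000000e-02]
 [ 5.46667131e-01  6.01349874e-02  3.70000000e-02]
 [ 5.54165638e-01 -1.24783943e-03  3.70000000e-02]
 [ 4.36454159e-01 -2.01884814e-02  3.70000000e-02]
 [ 6.09258468e-01 -7.05210123e-05  3.70000000e-02]]
0.04256335800255406 -0.025955330166320383 0.0038744523243632793
```

Request:
{"fn": "apply_moves", "kwargs": {"series": [[[1,0.5,0.3,2.5,0,0,0],[1,0.5,0.3,5,0,0,0],[1,0.5,0.3,6.3,0,0,0],[1,0.5,0.3,6.3,0,0,0],[1,1.5,0.3,6.3,0,0,0],[1,2.5,0.3,6.3,0,0,0],[1,3.5,0.3,6.3,0,0,0],[1,4.5,0.3,6.3,0,0,0]]]}}

```text
time: 2.95
ee_pos: [0.5239, -0.0266, 0.2685]
eef_rot: [0.666, 0.746, 0.001, 0.001]
ft_force: [1.9, -3.4, 2.1]
grip_width: 0.0003
```

Request:
{"fn": "apply_moves", "kwargs": {"series": [[[1,1.2,0,0,0,0,0],[1,2.5,0,0,0,0,0],[1,3.8,0,0,0,0,0],[1,5.1,0,0,0,0,0],[1,6.4,0,0,0,0,0],[1,7.7,0,0,0,0,0],[1,9,0,0,0,0,0],[1,10.3,0,0,0,0,0],[1,11.6,0,0,0,0,0],[1,12.9,0,0,0,0,0],[1,14.2,0,0,0,0,0],[1,15.5,0,0,0,0,0],[1,16.8,0,0,0,0,0],[1,18,0,0,0,0,0],[1,19,0,0,0,0,0],[1,19.8,0,0,0,0,0],[1,20.2,0,0,0,0,0]]]}}

```text
time: 5.08
ee_pos: [0.5003, 0.1739, 0.2676]
eef_rot: [0.666, 0.746, -0.0, -0.0]
ft_force: [1.4, -3.4, 1.0]
grip_width: -0.0001
```

Run:
```python
from h import *
for n in("wrist","scene"):
    im,d=vision.snapshot(n); cv2.imwrite(f"pics/{n}2.png",im)
print(monitor.read_state()["ft_force"])
```

```text
[0.18697517 0.06073693 0.12862766]
```

View pics/wrist2.png

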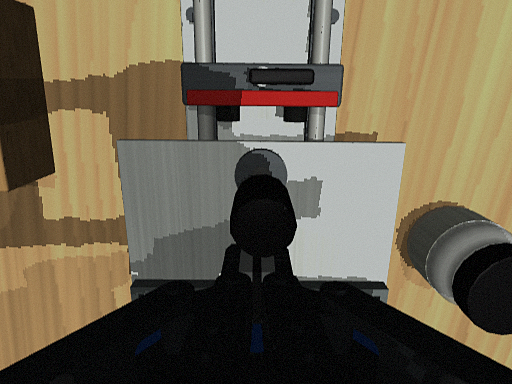

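View pics/scene2.png

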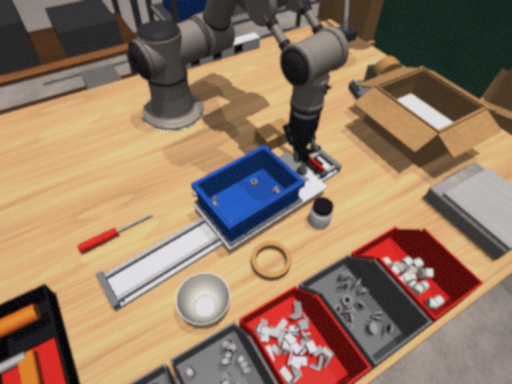

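Request:
{"fn": "apply_moves", "kwargs": {"series": [[[1,0.5,0,0,0,0,0],[1,0.9,0,0,0,0,0],[1,1.2,0,0,0,0,0],[1,1.5,0,0,0,0,0]]]}}

```text
time: 5.68
ee_pos: [0.4988, 0.1865, 0.2674]
eef_rot: [0.665, 0.747, -0.003, 0.001]
ft_force: [1.1, -25.9, 2.6]
grip_width: 0.0002
```

Request:
{"fn": "apply_moves", "kwargs": {"series": [[[1,0.1,0,0,0,0,0],[1,0,0,0,0,0,0],[1,-1.2,0,0,0,0,0],[1,-1.7,0,0,0,0,0],[1,-1.7,0,-4,0,0,0],[0.5,-1.7,0,-9,0,0,0],[0,-6,0,-13,0,0,0],[0,-12,0,-13,0,0,0],[0,-12,0,-13,0,0,0]]]}}

```text
time: 6.8
ee_pos: [0.5129, 0.0663, 0.3983]
eef_rot: [0.667, 0.745, 0.001, 0.001]
ft_force: [-0.7, 0.8, -0.2]
grip_width: 0.0722
```

Run:
```python
from h import *
p,r=pose();T=np.eye(4);T[:3,:3]=r.as_matrix();T[:3,3]=p; np.save("pics/T3.npy",T); print(p)
for n in("wrist","top"):
    im,d=vision.snapshot(n); cv2.imwrite(f"pics/{n}3.png",im);np.save(f"pics/{n}3d.npy",d)
```

```text
[0.51286693 0.06627121 0.39831772]
```

View pics/wrist3.png

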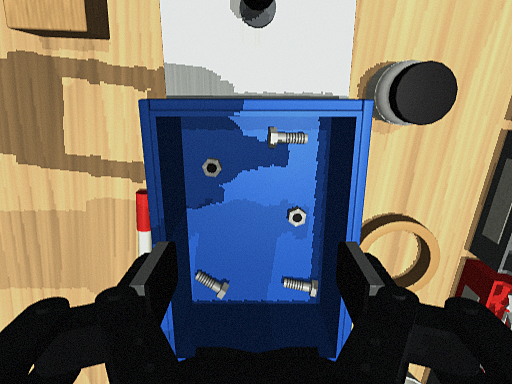

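View pics/top3.png

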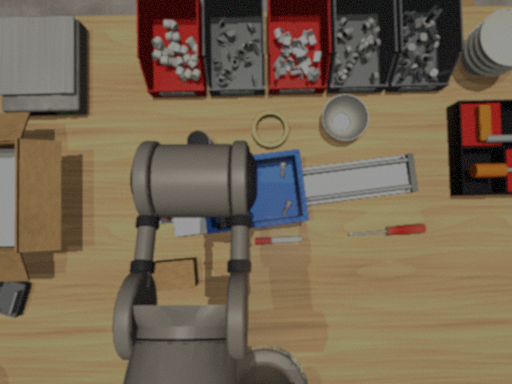

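```bash
python3 - <<'E'
from h import *
T=np.load("pics/T3.npy")
im=cv2.imread("pics/wrist3.png");hsv=cv2.cvtColor(im,cv2.COLOR_BGR2HSV)
b=cv2.inRange(hsv,(100,120,40),(130,255,255))
cs,_=cv2.findContours(b,0,1);k=max(cs,key=cv2.contourArea)[:,0]
up=k[(k[:,1]<102)&(k[:,0]>150)&(k[:,0]<365)]; print(up[:,1].min(),up[:,1].max(),k[k[:,1]<200][:,0].min(),k[k[:,1]<200][:,0].max())
e=ray("wrist",[[139.5,99],[374.5,99]],.122,T);print(e,e.mean(0),np.linalg.norm(e[1]-e[0]))
v=e[1]-e[0];a=np.arctan2(v[1],v[0]);print(np.degrees(a))
m=e.mean(0)[:2]; u=np.array([-np.sin(.114),np.cos(.114)])
print("right rim wrist",m-u*(.24-.006))
im=cv2.imread("pics/top3.png");hsv=cv2.cvtColor(im,cv2.COLOR_BGR2HSV)
b=cv2.inRange(hsv,(100,120,60),(130,255,255))
for i,s,c,mm in comps(b,300):
    cs,_=cv2.findContours(mm.astype(np.uint8),0,1);k=max(cs,key=cv2.contourArea)[:,0]
    print(s); print(k[np.argmax(k@[1,-1])],k[np.argmax(k@[1,1])])
    q=ray("top",[k[np.argmax(k@[1,-1])],k[np.argmax(k@[1,1])]],.122);print(q,q.mean(0)[:2]+u*.006)
kn=ray("wrist",[[257,12]],.124,T);print("knob",kn)
E
python3 - <<'E'
import cv2
im=cv2.imread("pics/top3.png");cv2.imwrite("pics/top3c.png",cv2.resize(im[120:250,130:430],None,fx=2.6,fy=2.6,interpolation=2))
E
```

```text
99 101 138 373
[[0.42408468 0.12412785 0.122     ]
 [0.59060693 0.14242286 0.122     ]] [0.50734581 0.13327536 0.122     ] 0.16752421900175848
6.269671637401419
right rim wrist [ 0.53396406 -0.09920576]
[ 249  150   58   77 3018]
[298 151] [306 219]
[[ 0.60996861 -0.09462053  0.122     ]
 [ 0.4499552  -0.10925276  0.122     ]] [ 0.52927938 -0.09597559]
knob [[0.50123912 0.18829382 0.124     ]]
```

View pics/top3c.png

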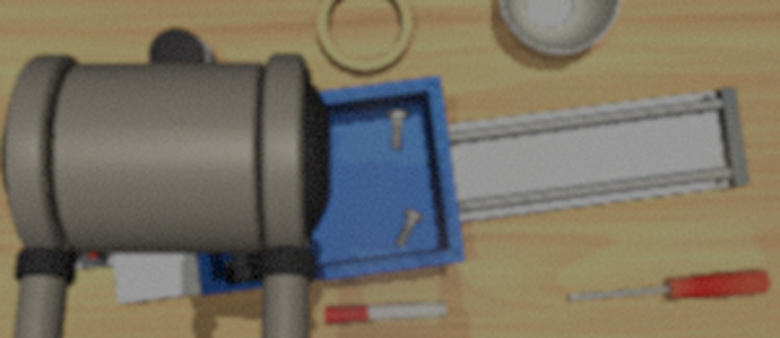

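Run:
```python
from h import *
print(monitor.read_state()["q"])
r=down(np.radians(6.4-90))
print(rel([.562,-.094,.37],r))
```

```text
[-1.46494482e-02  3.33434138e-01  1.55719829e+00  1.09346821e-03
  1.25103578e+00 -1.27468653e-01]
(array([-16.76,   3.09,   2.75]), array([-1.000e-03, -1.000e-03,  1.572e+00]))
```

Request:
{"fn": "apply_moves", "kwargs": {"series": [[[0,-16.8,3.1,2.7,0,0,1.57],[0,-16.8,3.1,2.7,0,0,1.57],[0,-16.8,3.1,2.7,0,0,1.57],[0,-16.8,3.1,2.7,0,0,1.57],[0,-16.8,3.1,2.7,0,0,1.57],[0,-16.8,3.1,2.7,0,0,1.57],[0,-16.8,3.1,2.7,0,0,1.57],[0,-16.8,3.1,2.7,0,0,1.57],[0,-16.8,3.1,2.7,0,0,1.57],[0,-16.8,3.1,2.7,0,0,1.57],[0,-16.8,3.1,2.7,0,0,1.57],[0,-16.8,3.1,2.7,0,0,1.57],[0,-16.8,3.1,2.7,0,0,1.57]]]}}

```text
time: 8.52
ee_pos: [0.5624, -0.0942, 0.3707]
eef_rot: [0.998, 0.058, 0.0, -0.0]
ft_force: [-0.0, 0.6, -0.3]
grip_width: 0.0849
```

Run:
```python
from h import *
p,r=pose();T=np.eye(4);T[:3,:3]=r.as_matrix();T[:3,3]=p; np.save("pics/T4.npy",T); print(p,r.as_matrix(),monitor.read_state()["q"])
for n in("wrist","top","scene"):
    im,d=vision.snapshot(n); cv2.imwrite(f"pics/{n}4.png",im);np.save(f"pics/{n}4d.npy",d)
```

```text
[ 0.56243524 -0.09416841  0.37067448] [[ 9.93362556e-01  1.15025356e-01  2.15622626e-05]
 [ 1.15025352e-01 -9.93362549e-01  1.23058117e-04]
 [ 3.55739478e-05 -1.19761119e-04 -9.99999992e-01]] [-3.00298868e-01  4.52394733e-01  1.44958071e+00  1.31049907e-04
  1.23963301e+00  1.15517432e+00]
```

View pics/wrist4.png

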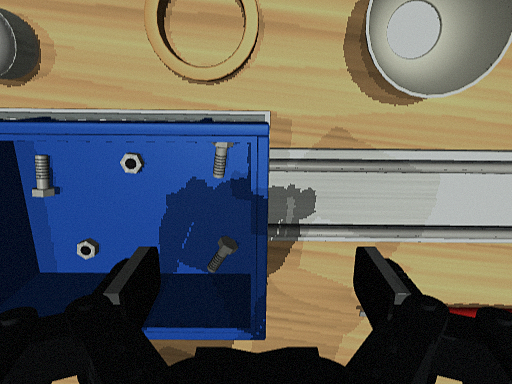

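View pics/top4.png

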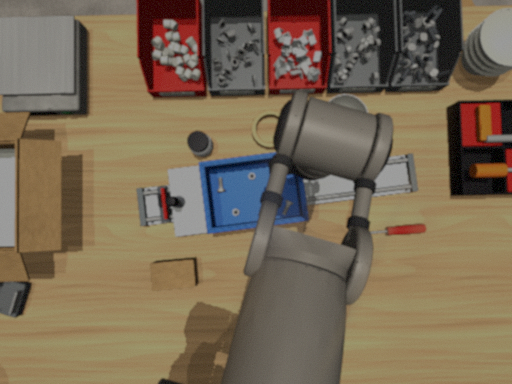

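Run:
```python
from h import *
T=np.load("pics/T4.npy")
im=cv2.imread("pics/wrist4.png")
for v in (150,220,300): print(v,[tuple(int(a) for a in im[v,c]) for c in range(244,276,2)])
q=ray("wrist",[[269,130],[266,335],[252,150]],.122,T);print(q)
R0=T[:3,:3];print((q-T[:3,3])@R0)
v=q[0]-q[1];print(np.degrees(np.arctan2(v[1],v[0])),np.linalg.norm(v))
im=cv2.imread("pics/top4.png");cv2.imwrite("pics/top4c.png",cv2.resize(im[140:250,130:330],None,fx=3.8,fy=3.8,interpolation=2))
```

```text
150 [(172, 88, 42), (175, 92, 47), (81, 39, 17), (80, 38, 20), (179, 96, 49), (170, 89, 40), (190, 100, 50), (149, 68, 34), (172, 90, 47), (177, 93, 51), (175, 92, 46), (180, 96, 50), (106, 31, 0), (168, 177, 175), (166, 174, 170), (167, 173, 169)]
220 [(88, 43, 20), (84, 37, 10), (80, 35, 10), (83, 36, 14), (64, 34, 14), (67, 34, 13), (46, 20, 10), (64, 25, 7), (64, 30, 12), (60, 28, 10), (60, 26, 2), (57, 25, 7), (81, 91, 92), (86, 86, 83), (79, 86, 84), (80, 83, 83)]
300 [(34, 11, 0), (38, 20, 7), (35, 16, 9), (40, 14, 0), (84, 35, 11), (87, 39, 15), (71, 31, 13), (59, 26, 9), (62, 28, 15), (62, 25, 8), (63, 26, 8), (71, 106, 131), (90, 136, 170), (87, 135, 167), (87, 132, 166), (91, 136, 169)]
[[ 0.6127153  -0.09665126  0.122     ]
 [ 0.45376357 -0.1144499   0.122     ]
 [ 0.59844275 -0.08714471  0.122     ]]
[[ 0.04965189  0.00827964  0.24867526]
 [-0.11029211  0.00767665  0.24866964]
 [ 0.03656756 -0.00280552  0.24867612]]
6.389085098543177 0.15994513454559345
```

View pics/top4c.png

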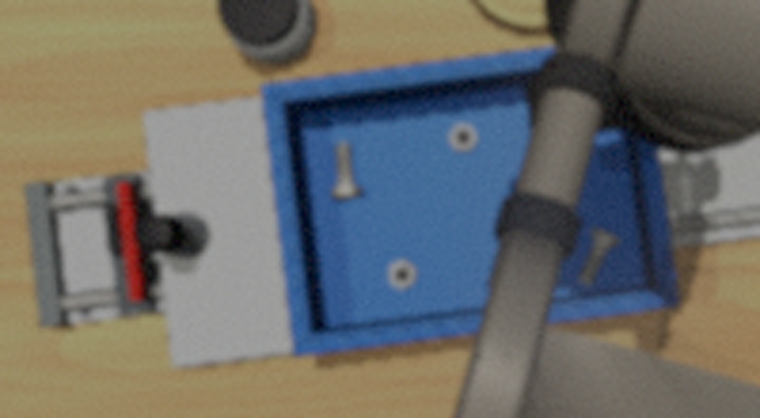

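Request:
{"fn": "apply_moves", "kwargs": {"series": [[[0,0,0.2,4,0,0,0],[0,0,0.2,8,0,0,0],[0,0,0.2,10.3,0,0,0],[0,0,0.2,10.3,0,0,0],[1,0,0.2,10.3,0,0,0],[1,0,0.2,10.3,0,0,0],[1,0,0.2,10.3,0,0,0],[1,0,0.2,10.3,0,0,0],[1,0,0.2,10.3,0,0,0],[1,0,0.2,10.3,0,0,0],[1,0,0.2,10.3,0,0,0]]]}}

```text
time: 10.05
ee_pos: [0.5628, -0.0963, 0.2683]
eef_rot: [0.998, 0.057, 0.001, 0.0]
ft_force: [-1.1, 0.0, 5.3]
grip_width: 0.0108
```

```bash
cat >> h.py <<'E'
PSI=np.radians(6.45)
def tip_pose(base,th,phi=np.pi/4,dx=0.,dy=0.,dz=0.,gx=.03):
    """base=(p,r) TCP at seated grip; phi: share (0 -> all near, pi/2 -> all left)"""
    p,r=base; Y=R.from_euler('z',PSI)
    G=p+r.apply([0,0,.155])
    C=np.array([G[0],G[1],.037])+np.r_[Y.apply([-.077-gx,.226,0])]
    d=np.array([-np.cos(phi),np.sin(phi),0]); ax=Y.apply(np.cross([0,0,1],d))
    Q=R.from_rotvec(ax*th)
    return C+Y.apply([dx,dy,dz])+Q.apply(p-C),Q*r
E
python3 - <<'E'
from h import *
p,r=pose();np.savez("grip.npz",p=p,q=r.as_quat());s=monitor.read_state();print(p,s["ft_force"],s["ft_torque"])
im,d=vision.snapshot("wrist"); cv2.imwrite("pics/wrist5.png",im)
for th in(.05,.1,.2,.3,.4,.5,.6):
  k=min(1,th/.3);print(th,*rel(*tip_pose((p,r),th,dx=.004*k,dy=-.004*k,dz=.003*k)),tip_pose((p,r),th)[0])
E
```

```text
[ 0.56281359 -0.09625079  0.26832331] [-1.11025731e+00  2.82588907e-03  5.32302003e+00] [ 0.13084321  0.11361242 -0.24032069]
0.05 [-0.77 -0.77 -1.2 ] [-0.035  0.035  0.   ] [ 0.55354187 -0.08886251  0.2797953 ]
0.1 [-1.58 -1.58 -2.34] [-0.071  0.071  0.   ] [ 0.54383333 -0.08112615  0.29066044]
0.2 [-3.3  -3.32 -4.42] [-0.142  0.141 -0.   ] [ 0.52320391 -0.06468735  0.31046308]
0.3 [-5.16 -5.18 -6.23] [-0.213  0.212 -0.   ] [ 0.50113143 -0.04709864  0.32753337]
0.4 [-7.26 -7.29 -7.65] [-0.283  0.282 -0.   ] [ 0.47783644 -0.02853575  0.34170074]
0.5 [-9.45 -9.49 -8.76] [-0.354  0.353 -0.   ] [ 0.45355169 -0.00918416  0.35282364]
0.6 [-11.71 -11.76  -9.56] [-0.425  0.423 -0.   ] [0.42851983 0.01076277 0.36079094]
```

View pics/wrist5.png

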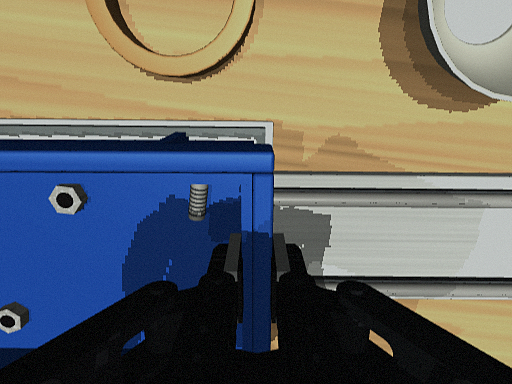

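Request:
{"fn": "apply_moves", "kwargs": {"series": [[[1,-0.4,-0.4,-0.6,-0.018,0.018,0],[1,-0.8,-0.8,-1.2,-0.035,0.035,0],[1,-1.2,-1.2,-1.8,-0.053,0.053,0],[1,-1.6,-1.6,-2.35,-0.071,0.071,0],[1,-2.0,-2.0,-2.9,-0.088,0.088,0],[1,-2.4,-2.4,-3.4,-0.106,0.106,0],[1,-2.9,-2.9,-3.9,-0.124,0.124,0],[1,-3.3,-3.3,-4.4,-0.142,0.142,0],[1,-3.3,-3.3,-4.4,-0.142,0.142,0]]]}}

```text
time: 11.22
ee_pos: [0.5258, -0.0669, 0.3122]
eef_rot: [0.993, 0.057, 0.075, 0.067]
ft_force: [0.1, 0.9, -4.4]
grip_width: 0.0109
```

Run:
```python
from h import *
s=monitor.read_state();print(s["ft_force"],s["ft_torque"],s["q"])
for n in("wrist","scene","top"):
    im,d=vision.snapshot(n); cv2.imwrite(f"pics/{n}6.png",im)
```

```text
[ 0.13685183  0.87602404 -4.38260401] [-0.19048855  0.15256926  0.01961796] [-0.24942677  0.40837509  1.71222733 -0.10996732  0.8390074   1.27206405]
```

View pics/wrist6.png

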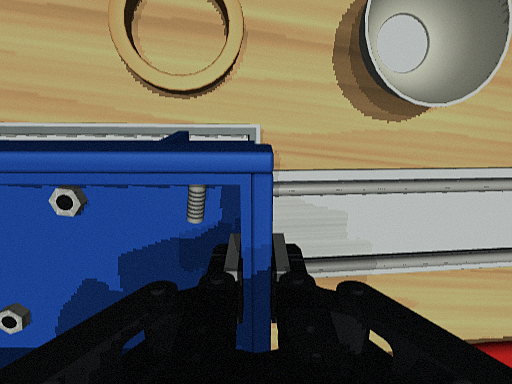

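View pics/scene6.png

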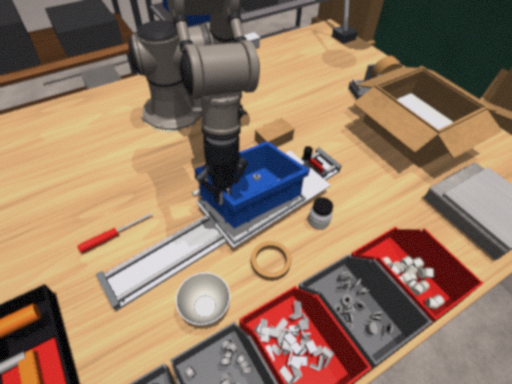

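View pics/top6.png

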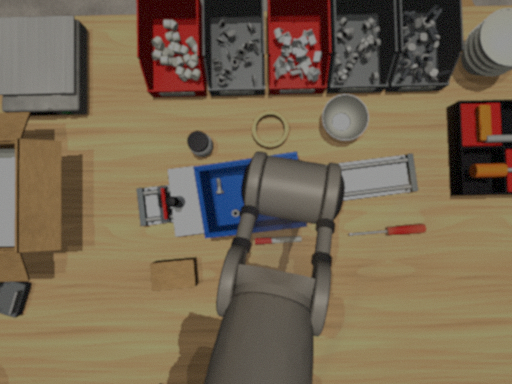

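```bash
cat > kin.py <<'E'
import numpy as np
from scipy.optimize import least_squares
from scipy.spatial.transform import Rotation as R
def fk(q,k):
    h,L1,L2,off,d=k
    B=R.from_euler('z',q[0]); A=B*R.from_euler('y',q[1]+q[2])
    w=np.array([0,0,h])+B.apply([L1*np.sin(q[1]),off,L1*np.cos(q[1])])+A.apply([0,0,L2])
    O=A*R.from_euler('z',q[3])*R.from_euler('y',q[4])
    T=O*R.from_euler('z',q[5])
    return w+O.apply([0,0,d]),T
E
python3 - <<'E'
from h import *; from kin import *
qs=[[.957966,.342742,1.525008,0,1.275371,-.145998],[-.014649,.333434,1.557198,.001093,1.251036,-.127469],[-.300299,.452395,1.449581,.000131,1.239633,1.155174],monitor.read_state()["q"]]
s=monitor.read_state()
ps=[[.236188,.468731,.404019],[.512867,.066271,.398318],[.562435,-.094168,.370674],s["ee_pos"]]
f=lambda k:np.concatenate([fk(q,k)[0]-p for q,p in zip(qs,ps)])
o=least_squares(f,[.15,.5,.37,.075,.1]);print(o.x,np.abs(o.fun).max())
F=fk(qs[3],o.x)[1];print((F.inv()*R.from_quat(s["eef_rot"])).as_rotvec()); print((fk(qs[0],o.x)[1].inv()*R.from_quat([.2313018,.9728817,-.00071,-.00028])).as_rotvec())
E
```

```text
[0.12822971 0.50128172 0.36587934 0.07467411 0.08848933] 0.002073444754155593
[-1.54143467e-16  3.54529973e-16  1.57079633e+00]
[ 3.86044722e-06 -5.53283270e-06  1.57079528e+00]
```

Run:
```python
from h import *; from kin import *
k=[.12823,.50128,.36588,.07467,.08849]
g=np.load("grip.npz");base=(g["p"],R.from_quat(g["q"]))
Z=R.from_euler('z',np.pi/2)
q0=np.array(monitor.read_state()["q"])
for phi in (45,55,65):
  q=q0.copy()
  for th in (.2,.3,.4,.45,.5,.55,.6):
    p,r=tip_pose(base,th,np.radians(phi),.004,-.004,.003)
    def f(x):
        a,b=fk(x,k); return np.r_[a-p,.3*((b*Z).inv()*r).as_rotvec()]
    o=least_squares(f,q);q=o.x;print(phi,th,np.round(q,2),o.cost.round(6))
```

```text
45 0.2 [-0.26  0.41  1.71 -0.11  0.85  1.26] 0.0
45 0.3 [-0.22  0.34  1.77 -0.18  0.77  1.35] 0.0
45 0.4 [-0.19  0.27  1.83 -0.28  0.7   1.46] 0.0
45 0.45 [-0.17  0.24  1.86 -0.35  0.67  1.52] 0.0
45 0.5 [-0.14  0.21  1.9  -0.42  0.64  1.6 ] 0.0
45 0.55 [-0.12  0.18  1.93 -0.5   0.61  1.68] 0.0
45 0.6 [-0.09  0.15  1.96 -0.59  0.59  1.78] 0.0
55 0.2 [-0.24  0.42  1.68 -0.15  0.88  1.31] 0.0
55 0.3 [-0.19  0.35  1.73 -0.25  0.83  1.41] 0.0
55 0.4 [-0.14  0.3   1.78 -0.36  0.79  1.54] 0.0
55 0.45 [-0.11  0.27  1.81 -0.43  0.77  1.61] 0.0
55 0.5 [-0.08  0.24  1.83 -0.5   0.76  1.69] 0.0
55 0.55 [-0.05  0.22  1.86 -0.58  0.75  1.77] 0.0
55 0.6 [-0.02  0.2   1.88 -0.66  0.75  1.86] 0.0
65 0.2 [-0.22  0.43  1.66 -0.18  0.92  1.34] 0.0
65 0.3 [-0.17  0.38  1.69 -0.29  0.89  1.45] 0.0
65 0.4 [-0.1   0.33  1.72 -0.41  0.88  1.58] 0.0
65 0.45 [-0.07  0.31  1.74 -0.48  0.87  1.65] 0.0
65 0.5 [-0.04  0.29  1.76 -0.55  0.88  1.73] 0.0
65 0.55 [-0.    0.27  1.77 -0.61  0.88  1.8 ] 0.0
65 0.6 [ 0.04  0.26  1.79 -0.68  0.9   1.88] 0.0
```

Run:
```python
from h import *
g=np.load("grip.npz");base=(g["p"],R.from_quat(g["q"]))
c=(base[0]+base[1].apply(np.array([-3.3,-3.3,-4.4])/100),base[1]*R.from_rotvec([-.142,.142,0]))
for th in np.arange(.24,.66,.04):
  k=min(1,th/.3);a=rel(*tip_pose(base,th,dx=.004*k,dy=-.004*k,dz=.002),base=c);print(round(th,2),a[0].round(1),a[1])
```

```text
0.24 [-0.6 -0.6 -0.9] [-0.028  0.027 -0.   ]
0.28 [-1.2 -1.3 -1.8] [-0.056  0.056 -0.   ]
0.32 [-1.9 -2.  -2.6] [-0.085  0.084 -0.   ]
0.36 [-2.7 -2.7 -3.4] [-0.113  0.112 -0.   ]
0.4 [-3.4 -3.5 -4.2] [-0.141  0.14  -0.   ]
0.44 [-4.2 -4.3 -4.9] [-0.17   0.169 -0.   ]
0.48 [-5.  -5.1 -5.6] [-0.198  0.197 -0.   ]
0.52 [-5.8 -5.9 -6.2] [-0.226  0.225 -0.   ]
0.56 [-6.7 -6.7 -6.8] [-0.255  0.253 -0.   ]
0.6 [-7.5 -7.6 -7.3] [-0.283  0.281 -0.   ]
0.64 [-8.4 -8.4 -7.8] [-0.311  0.31  -0.001]
```

Request:
{"fn": "apply_moves", "kwargs": {"series": [[[1,-0.3,-0.3,-0.5,-0.014,0.014,0],[1,-0.6,-0.6,-0.9,-0.028,0.028,0],[1,-0.9,-0.9,-1.3,-0.042,0.042,0],[1,-1.2,-1.2,-1.8,-0.056,0.056,0],[1,-1.6,-1.6,-2.2,-0.07,0.07,0],[1,-1.9,-1.9,-2.6,-0.085,0.085,0],[1,-2.3,-2.3,-3.0,-0.099,0.099,0],[1,-2.7,-2.7,-3.4,-0.113,0.113,0],[1,-3.0,-3.0,-3.8,-0.127,0.127,0],[1,-3.4,-3.4,-4.2,-0.141,0.141,0],[1,-3.8,-3.8,-4.55,-0.155,0.155,0],[1,-4.2,-4.2,-4.9,-0.17,0.17,0],[1,-4.6,-4.6,-5.25,-0.184,0.184,0],[1,-5.0,-5.0,-5.6,-0.198,0.198,0],[1,-5.4,-5.4,-5.9,-0.212,0.212,0],[1,-5.8,-5.8,-6.2,-0.226,0.226,0],[1,-6.2,-6.2,-6.5,-0.24,0.24,0],[1,-6.7,-6.7,-6.8,-0.254,0.254,0],[1,-7.5,-7.5,-7.3,-0.282,0.282,0],[1,-7.5,-7.5,-7.3,-0.282,0.282,0]]]}}

```text
time: 13.88
ee_pos: [0.4327, 0.0069, 0.3622]
eef_rot: [0.954, 0.055, 0.221, 0.196]
ft_force: [-0.2, -0.0, -5.4]
grip_width: 0.0109
```

Run:
```python
from h import *
s=monitor.read_state();print(s["time"],s["ft_force"],s["ft_torque"],s["q"])
for n in("wrist","scene","top"):
    im,d=vision.snapshot(n); 
    if n=="top": im=cv2.resize(im[120:270,120:320],None,fx=3.8,fy=3.8,interpolation=2)
    if n=="scene": im=cv2.resize(im[90:250,150:370],None,fx=3.5,fy=3.5,interpolation=2)
    cv2.imwrite(f"pics/{n}7.png",im)
```

```text
13.875 [-0.22105958 -0.03153621 -5.38241777] [0.09031178 0.51299409 0.04064434] [-0.05542864  0.14679499  2.00026342 -0.63568415  0.5795324   1.8654918 ]
```

View pics/wrist7.png

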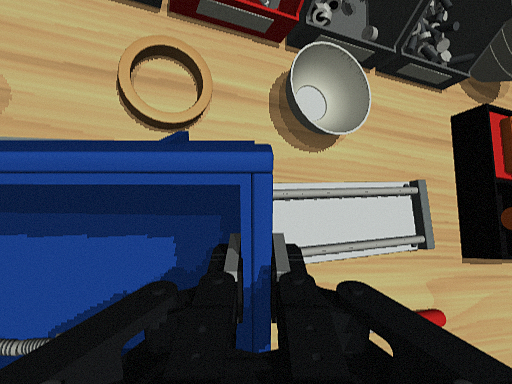

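View pics/scene7.png

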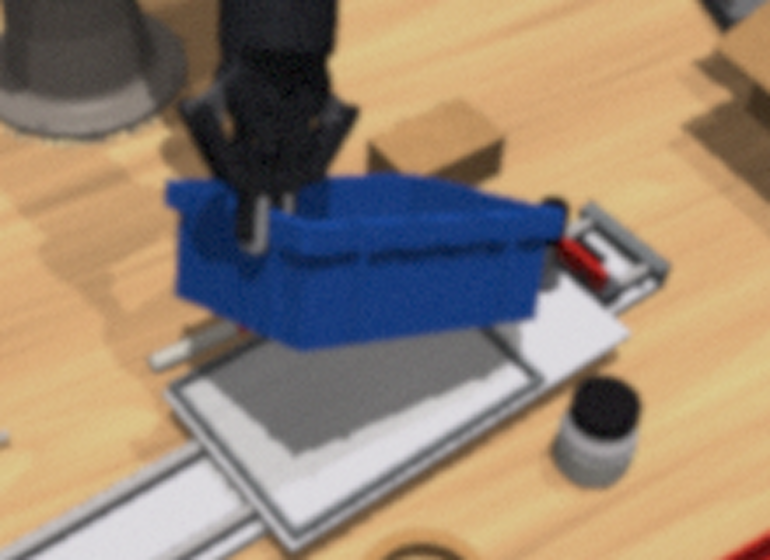

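View pics/top7.png

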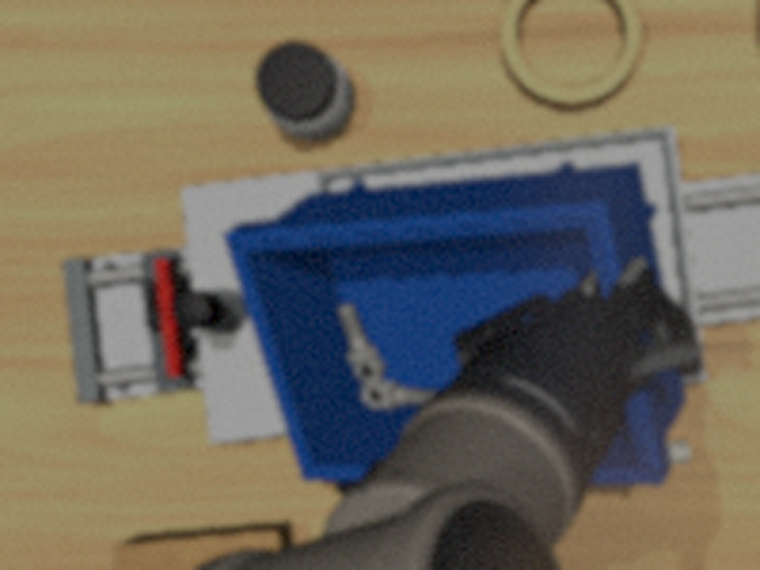

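```bash
cat > chk.py <<'E'
from h import *
import sys
tag=sys.argv[1]
g=np.load("grip.npz");p0,r0=g["p"],R.from_quat(g["q"])
p,r=pose();Y=R.from_euler('z',PSI)
G0=p0+r0.apply([0,0,.155]); O0=np.array([G0[0],G0[1],.037])+Y.apply([-.03,.114,0])
D=r*r0.inv(); O=p+D.apply(O0-p0); Rt=D*Y     # tote pose if rigid in grip
low=O+Rt.apply([-.077,.112,0]); low0=O0+Y.apply([-.077,.112,0])
print("tilt",Rt.apply([0,0,1])[2],np.arccos(Rt.apply([0,0,1])[2]),"low shift mm (rail axes)",Y.inv().apply(low-low0)*1000)
im,d=vision.snapshot("top");cv2.imwrite(f"pics/top{tag}.png",im)
c=vision.get_calibration("top");M=c["camera_from_world"];K=c["mtx"]
def proj(P):
    q=M[:3,:3]@P+M[:3,3]; return [K[0,2]+K[0,0]*q[0]/-q[2],K[1,2]+K[1,1]*q[1]/q[2]]
v=im.copy()
for z,x,y in((.085,.085,.12),(.004,.073,.108)):
    poly=np.array([proj(O+Rt.apply([a*x,b*y,z])) for a,b in((1,1),(1,-1),(-1,-1),(-1,1))]);print(poly.round(1).tolist())
    cv2.polylines(v,[poly.round().astype(np.int32)],1,(0,255,255),1)
    if z==.004: inner=poly
cv2.imwrite(f"pics/top{tag}c.png",cv2.resize(v[120:270,120:320],None,fx=3.8,fy=3.8,interpolation=2))
# pieces: non-blue bright pixels in floor polygon -> tote frame at z 9mm
m=np.zeros(im.shape[:2],np.uint8);cv2.fillPoly(m,[inner.round().astype(np.int32)],1)
hsv=cv2.cvtColor(im,cv2.COLOR_BGR2HSV)
w=(m>0)&(hsv[...,1]<110)&(hsv[...,2]>85)
Mi=np.linalg.inv(M)
for i,s,cc,mm in comps(w,6):
    ys,xs=np.nonzero(mm);dd=np.c_[(xs-K[0,2])/K[0,0],-(ys-K[1,2])/K[1,1],-np.ones(len(xs))]@Mi[:3,:3].T
    o=Rt.inv().apply(Mi[:3,3]-O);e=Rt.inv().apply(dd);t=(.009-o[2])/e[:,2];P=o+e*t[:,None]
    print(s,cc.round(1),"tote xy mm",(P[:,:2].min(0)*1000).round(),(P[:,:2].max(0)*1000).round(),"max dist",np.linalg.norm(P[:,:2]-[-.073,.108],axis=1).max().round(3))
E
python3 chk.py 8
```

```text
tilt 0.8263385221397941 0.5982215063671257 low shift mm (rail axes) [ 4.14616391 -4.3536935   1.45434735]
[[176.7, 180.0], [278.1, 171.8], [293.5, 246.7], [197.8, 245.7]]
[[200.7, 171.4], [285.4, 163.7], [297.0, 223.1], [216.2, 224.5]]
[244 167   8   1   8] [247.5 167. ] tote xy mm [ 74. -28.] [ 76. -11.] max dist 0.201
[256 166   6   1   6] [258.5 166. ] tote xy mm [ 74. -53.] [ 76. -41.] max dist 0.218
[220 169   9   1   9] [224. 169.] tote xy mm [74. 30.] [76. 51.] max dist 0.167
[232 168   7   1   7] [235. 168.] tote xy mm [75.  4.] [76. 19.] max dist 0.18
[209 200  25  26 183] [218.3 215.7] tote xy mm [-72.  55.] [ -1. 107.] max dist 0.072
```

View pics/top8c.png

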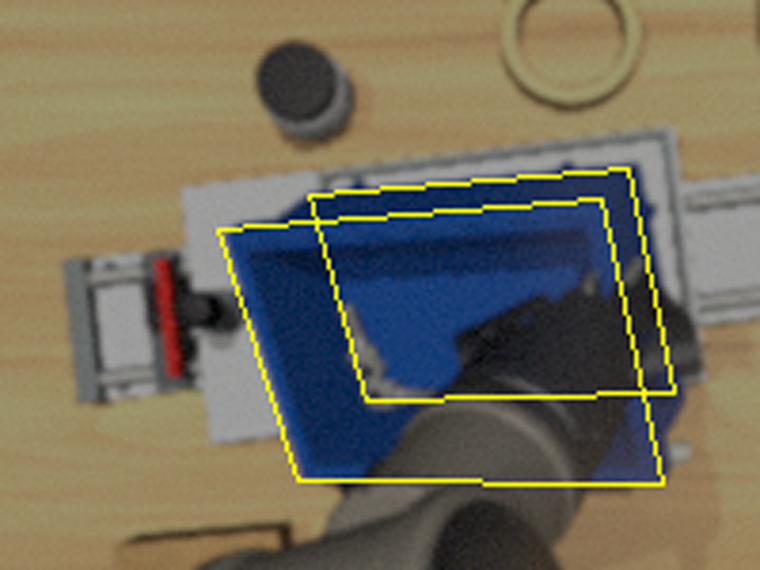

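```bash
cat > chkw.py <<'E'
from h import *
import sys
g=np.load("grip.npz");p0,r0=g["p"],R.from_quat(g["q"])
Y=R.from_euler('z',PSI);G0=p0+r0.apply([0,0,.155]); O0=np.array([G0[0],G0[1],.037])+Y.apply([-.03,.114,0])
p,r=pose();D=r*r0.inv();O=p+D.apply(O0-p0);Rt=D*Y
im,d=vision.snapshot("wrist");cv2.imwrite(f"pics/wrist{sys.argv[1]}.png",im)
c=vision.get_calibration("wrist");K=c["mtx"];T=np.eye(4);T[:3,:3]=r.as_matrix();T[:3,3]=p;M=T@c["T_tool_cam"]
def tote(uv,z):
    e=Rt.inv().apply(M[:3,:3]@np.array([(uv[0]-K[0,2])/K[0,0],-(uv[1]-K[1,2])/K[1,1],-1.]));o=Rt.inv().apply(M[:3,3]-O)
    return (o+e*(z-o[2])/e[2])
for uv in((50,347),(0,345),(120,350),(240,236),(0,236)):print(uv,(tote(uv,.009)*1000).round())
E
python3 chkw.py 8
python3 - <<'E'
import cv2
im=cv2.imread("pics/wrist8.png");cv2.imwrite("pics/wrist8c.png",cv2.resize(im[180:384,0:260],None,fx=2.9,fy=2.9,interpolation=2))
E
```

```text
(50, 347) [-68.  30.   9.]
(0, 345) [-67.  65.   9.]
(120, 350) [-71. -18.   9.]
(240, 236) [  17. -103.    9.]
(0, 236) [16. 47.  9.]
```

View pics/wrist8c.png

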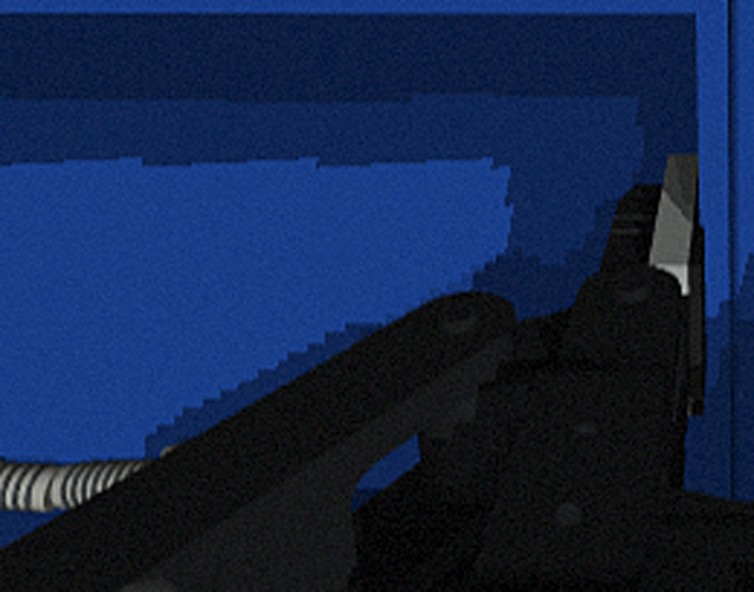

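Run:
```python
import cv2
im=cv2.imread("pics/top8.png");cv2.imwrite("pics/top8d.png",cv2.resize(im[190:236,195:255],None,fx=12,fy=12,interpolation=2))
```

```text
(no output)
```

View pics/top8d.png

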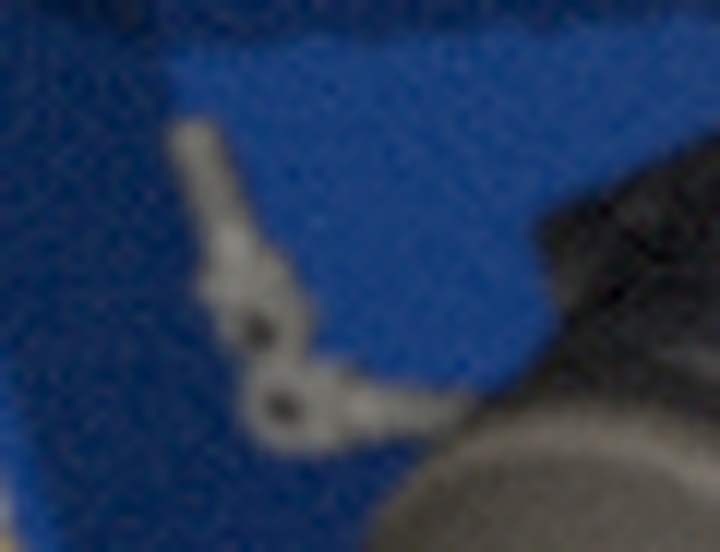

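Run:
```python
from h import *
p,r=pose();print(r.inv().apply([0,0,-.3]).round(2))
```

```text
[-0.12 -0.12  0.25]
```

Request:
{"fn": "apply_moves", "kwargs": {"series": [[[1,-0.04,-0.04,0.08,0,0,0],[1,-0.08,-0.08,0.16,0,0,0],[1,-0.12,-0.12,0.25,0,0,0],[1,-0.12,-0.12,0.25,0,0,0],[1,-0.12,-0.12,0.25,0,0,0],[1,-0.12,-0.12,0.25,0,0,0]]]}}

```text
time: 14.88
ee_pos: [0.4335, 0.0064, 0.3594]
eef_rot: [0.954, 0.055, 0.221, 0.197]
ft_force: [0.9, -2.7, 2.4]
grip_width: 0.011
```

```bash
python3 chk.py 9; python3 chkw.py 9 | head -1; python3 -c "
from workcell import monitor as m;s=m.read_state();print(s['time'],s['ft_force'],s['ft_torque'],s['grip_width'])
from workcell import vision as v
import cv2;im,d=v.snapshot('scene');cv2.imwrite('pics/scene9.png',im)"
```

```text
tilt 0.8255390134422632 0.599639679755749 low shift mm (rail axes) [ 4.62759551 -4.52350004 -1.20997592]
[[177.0, 180.0], [278.0, 171.8], [293.5, 246.4], [198.0, 245.4]]
[[200.9, 171.3], [285.3, 163.7], [297.0, 222.9], [216.4, 224.3]]
[244 167   8   1   8] [247.5 167. ] tote xy mm [ 74. -28.] [ 76. -11.] max dist 0.2
[256 166   7   1   7] [259. 166.] tote xy mm [ 74. -55.] [ 76. -41.] max dist 0.22
[220 169  10   1  10] [224.5 169. ] tote xy mm [74. 28.] [76. 51.] max dist 0.167
[232 168   8   1   8] [235.5 168. ] tote xy mm [74.  2.] [76. 20.] max dist 0.181
[209 200  25  25 172] [217.9 215.1] tote xy mm [-70.  56.] [ -2. 107.] max dist 0.072
(50, 347) [-68.  30.   9.]
14.975 [ 0.97881159 -3.17506875  3.21137931] [-0.11853969  0.09241137 -0.17772216] 0.011603425083724918
```

View pics/top9.png

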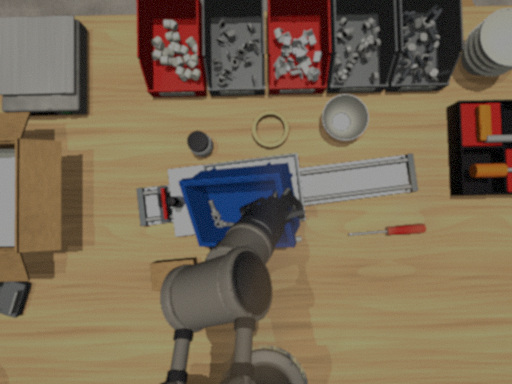

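View pics/scene9.png

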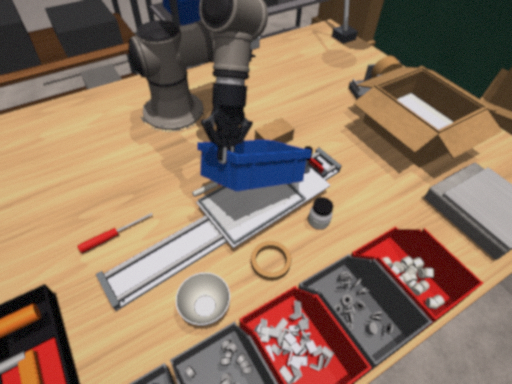

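View pics/wrist9.png

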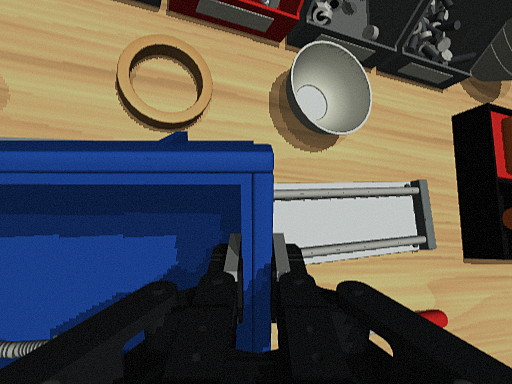

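Request:
{"fn": "apply_moves", "kwargs": {"series": [[[1,0.06,0.06,-0.12,0,0,0],[1,0.06,0.06,-0.12,0,0,0],[1,0.06,0.06,-0.12,0,0,0],[1,0.06,0.06,-0.12,0,0,0],[1,0.06,0.06,-0.12,0,0,0],[1,0.06,0.06,-0.12,0,0,0],[1,0.06,0.06,-0.12,0,0,0],[1,0.06,0.06,-0.12,0,0,0]]]}}

```text
time: 16.02
ee_pos: [0.4332, 0.0064, 0.3604]
eef_rot: [0.954, 0.055, 0.22, 0.196]
ft_force: [0.8, 0.5, -3.6]
grip_width: 0.0109
```

```bash
python3 chk.py 10|grep -v " 1  *[0-9]*\]"; python3 -c "
from workcell import monitor as m;s=m.read_state();print(s['time'],s['ft_force'],s['ft_torque'],s['grip_width'],max(abs(s['qvel'])))
import cv2,numpy as np
a=cv2.imread('pics/top9.png').astype(int);b=cv2.imread('pics/top10.png').astype(int);print((abs(a-b).max(2)>60).sum())
v=cv2.imread('pics/top10.png');cv2.imwrite('pics/top10e.png',cv2.resize(v[150:270,120:320],None,fx=3.8,fy=3.8,interpolation=2))"
```

```text
tilt 0.8263305662042616 0.5982356331857179 low shift mm (rail axes) [ 3.83389957 -4.31344301 -0.2722997 ]
[[176.8, 180.2], [278.0, 172.0], [293.5, 246.7], [197.9, 245.7]]
[[200.8, 171.6], [285.3, 164.0], [297.0, 223.2], [216.3, 224.6]]
[209 200  25  26 182] [218.  215.5] tote xy mm [-72.  55.] [ -1. 107.] max dist 0.073
16.075 [ 0.59059067  1.29770593 -2.51229505] [ 0.39346767  0.43174296 -0.01568524] 0.01104070206849877 0.0020165583359014016
0
```

View pics/top10e.png

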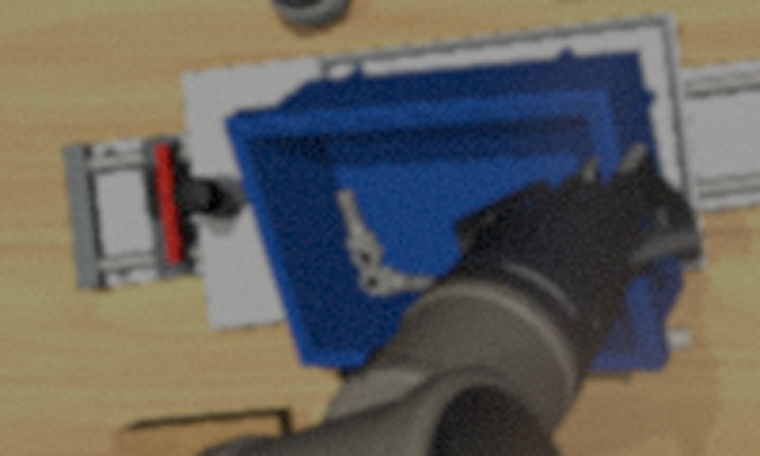

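Light contact on the corner, steady and unchanged between pictures; the carriage is against the stop. Handing in.

```bash
python3 -c "
from workcell import env,monitor
print(env.finish_job());print(monitor.read_state()['time'])"
```

```text
the job is handed in; nothing more can be done
None
the job is handed in; nothing more can be done
```

I pushed the carriage home, tipped the tote on its near left corner and handed the job in at about 16 s. The tote was still gripped and tilted about 0.60 rad; no verdict was reported.

- **Carriage:** I pushed it left by its knob with closed fingers until the stop pushed back with about 26 N. In the pictures the carriage end reaches under the stop. The tote moved about 0.24 m, from rim measurements. One knob reading from a cropped wrist picture gave only about 0.22 m, and I disregarded it.
- **Tote:** I pinched the right rim about 30 mm beyond its middle and rotated the tote about its low corner. From the arm pose, assuming no slip in the grip, that corner is about 6 mm from its seated place. The predicted outline matched the top picture to within about 5 mm. The corner rests lightly on the carriage.
- **Fasteners:** Two nuts and two bolts show in the top view, all within about 75 mm of the inner corner. The third bolt shows only partly, in the wrist view, lying along the near wall. I estimate its middle at about 75 mm from the corner, but the arm hid its far end, so that one is less certain.
- **Steadiness and bench:** The last two top pictures showed no visible change, and the arm was practically still. The tape roll, bowl, jar and screwdriver look untouched. The arm hid most of the carton and the marker at the end, so I could not fully check those two.

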